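# Snap a pattern plate into the brushing jig

## Robot

A 7-joint arm with a two-finger parallel gripper is mounted at the origin on a cart in front of the work surface, level with it; the furniture and walls round the work are solid. World frame = base frame: x ahead of the robot, y to its left, z up, the work surface at z = 0. Lengths are in m, angles in rad, forces in N, time in s.
With the tool pointing down it reaches from about 0.4 to 0.85 m from the base axis. Payload 10.4 kg.
Tool frame: the origin (TCP) lies between the finger pads; the fingertips stand 22 mm ahead of it and the grasp point (between the pads) lies 3 mm ahead of it (r.nose_length is the distance from the TCP to the fingertips, in m); z points along the fingers, y is the line along which they close (so a half turn about z gives the same grasp; the last joint's range is limited). The gripper opens to 87 mm and grips with 3 to 60 N. Pads are 19 mm wide; open, the fingers measure 117 mm over their backs; the gripper's body (75 mm by 190 mm) begins 51 mm behind the grasp point.
Start: joints at [1.179, 0.332, -0.065, 1.46, 0.022, 1.35, -0.088], TCP at [0.225, -0.583, 0.22] pointing down, gripper open.
Joint ranges: [-2.6, 2.6], [-0.5, 2.12], [-1.47, 1.34], [0.16, 2.42], [-1.27, 4.41], [0.06, 2.06], [-2.6, 2.6]. Speed limits (rad/s): [2.22, 2.22, 2.79, 2.79, 3.14, 3.14, 3.14].

## Interface

Orientations are given as a unit quaternion [x, y, z, w].
In Python, from bench import readout, cams, r gives the robot as it stands. The module is installed in compiled form; this text tells all that it offers.
- The arm moves only by the tool step_arm, never from a script. Its argument "deltas" is a list that holds one entry, the list of rows, each a list of 7 numbers: the turn, a rotation vector about the tool's x, y, z in rad, then the shift along the tool's x, y, z in m, then the opening in per cent of the stroke, from 0 (shut) to 100 (fully open). A call has 1 to 20 rows; each row is the pose to reach, as a shift and turn from the pose commanded when the call began, along the tool's axes at that moment; what a row does not reach only later rows make up. A row lasts 1/8 s, in which the tool goes at most 62.5 mm and 10.7 degrees, less where a joint would pass 70% of its speed; a pose out of reach is approached as far as the arm can. A call with a gripper value outside its range is refused whole. The fingers move at their own pace and stop on an object; "squeeze" is the grip in N (left out, the last holds). Time passes only in rows, so rows that repeat a pose let the fingers close. It gives the time, the measured TCP pose, the force, the opening and the grip force at its end, in the units of the state.
- readout.read_state(): the state, without advancing time (a new reading comes with each control period).
- cams.camera(name): name is "side" or "top"; returns a dict with "img" (400x640x3 uint8, red, green, blue), "fx", "fy", "cx", "cy" (pixels), "origin" and "rotation" of the camera in the world. Camera axes: x right, y up, looking along -z (the intrinsics and any distortion apply to the point x, -y, -z); pixel columns grow to the right and rows downward; lengths in m; the calibration is good to about 2 mm. A picture is of the moment at which its call begins. There is no depth.
- r.close_job(): hands the job in; it is judged then, once.
The state is a dict: "time": time; "joint_positions": joint angles; "joint_vel": joint speeds; "joint_torque": joint torques, N m; "ee_pos": TCP position; "eef_rot": TCP orientation; "ft_force": force on the tool from outside, world axes, zero at the start; "torque": the same for the moment, N m; "width": finger opening in m; "grip_force": force on a finger pad.
Only numpy, scipy, OpenCV 4.12 (cv2) and the standard library are available. Lean on these libraries where they do the work, as an engineer would, in place of code of your own. Each camera call takes 0.05 s, during which the arm holds its last target. There are 200 camera calls.

## Task

Get the moon-cake pattern plate held in the brushing jig, ready to be brushed out: lay it flat, pattern up, in the open entry of the jig and let go of it, then push it along the channel until it clicks between the two sprung orange jaws, and stop pushing there, so that it stays clipped in both jaws and is not driven out at the far side. The clip can be clamped anywhere along the channel, so feel for the click; leave the brush, the marker and the black stamp where they are.

Things in the scene. Friction and masses are not known exactly. Their poses are not given: they have to be found in the camera images.
- pattern_plate: the cream pattern plate, a round disc 56 mm across and 11 mm thick, 60 g (varies), lying flat on the table; origin at the centre of its underside, z up out of the pattern. Can be gripped across its rim from above.
- jig: brushing jig, fixed: grey base 110 (x) by 350 (y) by 4 mm; its top is the floor of a channel along its y axis. Origin: centre of the base's underside, on the channel's centre line; y runs from the entry to the open far end. A blue clip with two orange jaws is clamped on it with its middle between y = 0 and +80 mm: differs every time, not reported, has to be felt or seen.
- jig_entry (a point): point on the channel floor (4 mm above the table) at jig y = -137 mm, where the plate's centre is to be laid. No walls here, from y = -175 (orange stripe) to -115 mm.
- jig_channel (a point): point on the floor at jig y = -78 mm, where the channel proper begins: two white walls, tops 8.7 mm above the table, flare in from 92 mm apart at y = -115 mm to 61 mm apart here, and go on straight to the far end, y = +175 mm. Sliding friction in the channel under 1 N.
- jaw_left (a joint): outward travel (m) of the jaw on the jig's -x side: 0 empty, 0.004 to 0.0046 at the top of the snap, about 0.001 with the plate home. Each jaw carries two upright steel rollers, 10 mm across, 14 mm before and after the clip's middle; opposite rollers 47 mm apart at rest. Orange heads 19 to 22 mm above the table overhang the plate: it only comes in along the channel.
- jaw_right (a joint): same, +x side. Plate meets the first rollers 31 mm short of the clip's middle; resistance peaks at 7 to 11 N 4 to 8 mm on, then falls to nothing at 14 mm short, whence the jaws draw it home; pushed on, it meets a like peak and leaves. Blue blocks, 53 mm or more off the centre line, rise to 34 mm; a bridge 39 to 55 mm past the clip's middle leaves 25 mm beneath it.
- pastry_brush: bystander: pastry brush with a wooden handle, 197 x 40 x 13 mm, lying beyond the jig; origin at the centre of its underside, x along it.
- marker_red: bystander: marker pen with a red cap, 132 x 16 x 17 mm, lying on the robot's side of the jig; origin at the centre of its underside, x along it.
- date_stamp: bystander: black self-inking stamp with a red band, 36 x 62 mm and 97 mm high, standing at the right; origin at the centre of its underside.
There are look-alikes about, which are no part of the job. Of the things like the pattern_plate, leave any that is green or turquoise; of the rest the larger one is meant.

How it is judged:
By the outcome, as a careful person would: the job done as asked, in the order asked, and still so for the second after the job is handed in, with the robot touching nothing.
It also fails if it takes over 64 s, if anything falls off the work surface, if the arm or the gripper's body presses on something with over 40 N, if the wrist force passes 120 N, or if a joint passes its speed limit or range.

## Working session

There is one attempt and no reset: what is moved stays moved. The work goes in short steps, Python scripts to look and compute and a tool call to move; the robot and the scene stay as the last step left them, time stands still between calls to the robot, and variables do not carry over. Pictures are saved under pics/ and viewed, at most 10 in all, crops included, and the job is handed in when it is done.

Besides the shell and the picture viewer there is one more tool, called after "Call:" as a command line: name --argument value ..., lists and objects as JSON in quotes. step_arm: Moves the arm, as the interface text tells. Its arguments: {"type":"object","properties":{"deltas":{"type":"array"},"squeeze":{"type":"number"}},"required":["deltas"]}

```bash
mkdir -p pics; python3 - <<'E'
from bench import readout,cams,r
import cv2
for n in("top","side"):
    c=cams.camera(n); cv2.imwrite(f"pics/{n}0.png",c["img"][:,:,::-1]); print({k:v for k,v in c.items() if k!="img"})
s=readout.read_state(); print(s); print(r.nose_length)
E
```

```text
{'fx': 421.53617083196445, 'fy': 421.53617083196445, 'cx': 329.46449956344037, 'cy': 196.28444636236503, 'origin': array([ 0.32258406, -0.19014697,  1.00279238]), 'rotation': array([-0.06912452,  0.07308837,  0.71095156, -0.69600846])}
{'fx': 492.4630597435816, 'fy': 492.4630597435816, 'cx': 309.39586396891247, 'cy': 200.93877378637342, 'origin': array([0.25487772, 0.66388174, 0.86158624]), 'rotation': array([-0.06199244,  0.40110892,  0.90088661, -0.15385669])}
{'time': 0.1, 'joint_positions': array([ 1.17937642,  0.33279689, -0.06473126,  1.46086061,  0.02158275,
        1.3499016 , -0.08850113]), 'joint_vel': array([-0.00179064, -0.00098838, -0.00124402, -0.00068422, -0.00017752,
       -0.00081514, -0.00153388]), 'joint_torque': array([ 1.21168268e-03, -6.24544573e+01,  2.44512706e-02, -3.90720963e+01,
       -6.13888702e-02,  3.66471894e-02,  3.71595286e-05]), 'ee_pos': array([ 0.22521383, -0.58263356,  0.21933937]), 'eef_rot': array([ 9.83040391e-01,  1.83388075e-01, -1.31826654e-04, -6.22090346e-04]), 'ft_force': array([-0.73124535, -0.53479251,  0.4856967 ]), 'torque': array([0.02028228, 0.00805021, 0.03310349]), 'grip_force': 0.0, 'width': 0.08697149597550687}
0.022
```

View pics/top0.png

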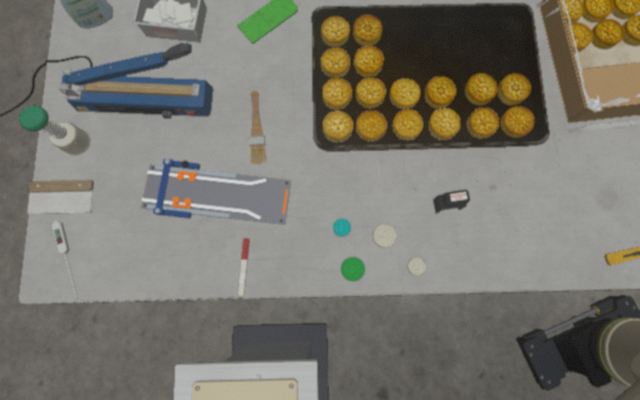

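View pics/side0.png

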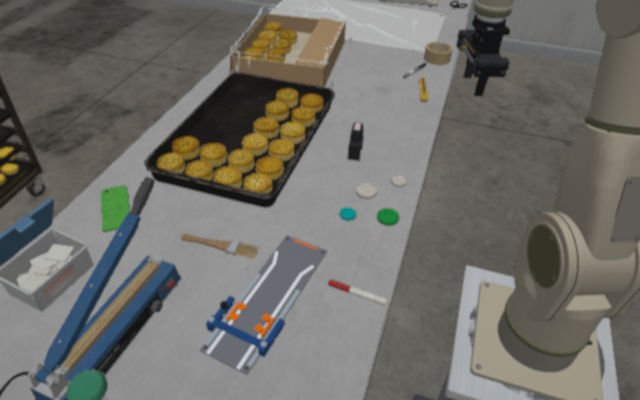

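Top view: the larger cream disc (the plate) is at about (385,236), with the small one at (417,267). The jig spans (143–291, 165–222), with its entry stripe at (286,201) and the orange jaws at about (186,175) and (182,203).

```bash
cat > h.py <<'E'
import numpy as np,cv2
from scipy.spatial.transform import Rotation as R
from bench import readout,cams,r
def ray(c,u,v,z=0.):
    d=R.from_quat(c["rotation"]).apply([(u-c["cx"])/c["fx"],-(v-c["cy"])/c["fy"],-1.])
    o=np.array(c["origin"]); return o+d*(z-o[2])/d[2]
def proj(c,p):
    q=R.from_quat(c["rotation"]).inv().apply(np.array(p)-c["origin"])
    return c["cx"]-c["fx"]*q[0]/q[2], c["cy"]+c["fy"]*q[1]/q[2]
def blob(mask,lo=20,hi=1e5):
    n,l,s,ce=cv2.connectedComponentsWithStats(mask.astype(np.uint8))
    return [(s[i,4],ce[i].round(1),s[i,:4]) for i in range(1,n) if lo<s[i,4]<hi]
E
python3 - <<'E'
from h import *
for n,(x0,x1,y0,y1) in(("top",(130,430,150,290)),("side",(190,420,160,380))):
    c=cams.camera(n); im=c["img"]
    hsv=cv2.cvtColor(im,cv2.COLOR_RGB2HSV)
    H,S,V=[hsv[...,i].astype(int) for i in range(3)]
    box=np.zeros(H.shape,bool);box[y0:y1,x0:x1]=1
    for nm,m,z in(("orange",(H<18)&(H>4)&(S>150)&(V>150),.004),("cream",(V>175)&(S>15)&(H>10)&(H<40),.011)):
        for a,ce,bb in blob(m&box,12): print(n,nm,a,ce,bb,ray(c,*ce,z).round(4))
c=cams.camera("top");im=c["img"][155:230,135:300]
g=cv2.resize(im,None,fx=4.8,fy=4.8,interpolation=cv2.INTER_CUBIC)
cv2.imwrite("pics/jig.png",g[:,:,::-1])
c=cams.camera("top")
for p in((385,236),(417,267)):print(c["img"][p[1],p[0]],ray(c,*p,.011))
print(c["img"][236,370:400].tolist())
E
```

```text
top orange 91 [186.5 175.4] [178 172  19   9] [0.5858 0.1497 0.004 ]
top orange 37 [284.6 202.1] [283 191   4  22] [ 0.5145 -0.0896  0.004 ]
top orange 99 [181.1 202.6] [173 197  18  11] [0.5184 0.1595 0.004 ]
top cream 103 [186.4 175.1] [178 171  18  10] [0.5847 0.1476 0.011 ]
top cream 60 [284.8 201.1] [283 190   5  24] [ 0.5155 -0.0907  0.011 ]
top cream 118 [181.1 202.4] [172 197  19  11] [0.5176 0.1571 0.011 ]
top cream 199 [384.9 236.4] [376 226  19  20] [ 0.4259 -0.3265  0.011 ]
top cream 91 [417.6 266.2] [409 259  16  15] [ 0.355  -0.3992  0.011 ]
top cream 37 [243.1 265.2] [241 260   5  12] [0.366  0.0061 0.011 ]
top cream 23 [240.4 286.3] [239 282   5   8] [0.3181 0.0114 0.011 ]
side orange 27 [305. 244.] [295 240  21   9] [ 0.5157 -0.0888  0.004 ]
side orange 122 [235.7 311.3] [227 303  19  17] [0.5878 0.1389 0.004 ]
side orange 156 [264.2 324.4] [255 314  19  22] [0.5197 0.1484 0.004 ]
side cream 102 [235.8 311.1] [228 303  18  17] [0.5851 0.1427 0.011 ]
side cream 125 [264.2 324.2] [255 314  19  21] [0.5177 0.1522 0.011 ]
[177 176 162] [ 0.42680944 -0.32675799  0.011     ]
[177 174 161] [ 0.35316113 -0.39766763  0.011     ]
[[153, 154, 150], [152, 151, 147], [150, 149, 141], [155, 154, 142], [170, 167, 152], [173, 172, 155], [174, 173, 158], [175, 173, 161], [175, 173, 161], [173, 171, 157], [171, 169, 157], [172, 170, 156], [174, 172, 157], [175, 172, 158], [177, 176, 161], [177, 176, 162], [176, 175, 161], [176, 173, 160], [177, 174, 160], [176, 173, 159], [176, 175, 159], [176, 174, 160], [177, 174, 160], [175, 172, 160], [179, 177, 163], [175, 173, 158], [166, 163, 151], [157, 157, 151], [154, 155, 150], [155, 154, 151]]
```

View pics/jig.png

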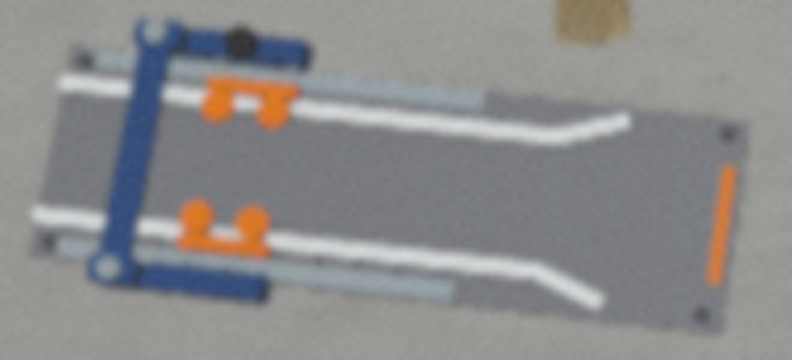

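The crop shows the jig clearly: base corners at crop (748,120), (718,334), (72,45) and (32,255). The clip is near the far end, with roller heads at (217,105), (274,110), (197,215) and (252,222).

```bash
python3 - <<'E'
from h import *
from scipy.optimize import least_squares
c=cams.camera("top"); cs=cams.camera("side")
f=lambda x,y:(135+(x+.5)/4.8-.5,155+(y+.5)/4.8-.5)
pts=[((748,120),(55,-175,4)),((718,334),(-55,-175,4)),((72,45),(55,175,4)),((32,255),(-55,175,4)),
((551,136),(31.5,-78,8.7)),((535,270),(-31.5,-78,8.7)),((65,83),(31.5,175,8.7)),((38,213),(-31.5,175,8.7)),((724,224),(0,-170,4))]
W=np.array([ray(c,*f(*a),b[2]/1e3)[:2] for a,b in pts]);L=np.array([b[:2] for a,b in pts])/1e3
def T(p,l):
    C,S=np.cos(p[2]),np.sin(p[2]);return p[:2]+np.asarray(l)@np.array([[C,S],[-S,C]])
s=least_squares(lambda p:(T(p,L)-W).ravel(),[.55,.08,0],loss="soft_l1",f_scale=.002);p=s.x
print(p,((T(p,L)-W)*1e3).round(1).tolist())
A=np.array([[np.cos(p[2]),np.sin(p[2])],[-np.sin(p[2]),np.cos(p[2])]])
for h in((217,105),(274,110),(197,215),(252,222)):print("head",(A@(ray(c,*f(*h),.022)[:2]-p[:2])*1e3).round(1))
for u in((235.7,311.3),(264.2,324.4)):print("side head",(A@(ray(cs,*u,.020)[:2]-p[:2])*1e3).round(1))
for y in(-137,-78,0): print(y,T(p,[0,y/1e3]))
# plate, side camera
im=cs["img"].astype(int);m=np.zeros(im.shape[:2],bool);m[175:205,345:412]=1
b=blob(m&(im[...,0]-im[...,2]>6)&(im[...,0]>150),12)
for a,ce,bb in b:print(a,ce,bb,ray(cs,*ce,.008))
im=c["img"].astype(int);m=np.zeros(im.shape[:2],bool);m[215:285,366:430]=1
for a,ce,bb in blob(m&(im[...,0]-im[...,2]>7)&(im[...,0]>158),12):print("top",a,ce,bb,ray(c,*ce,.01))
st=readout.read_state();print(R.from_quat(st["eef_rot"]).as_matrix().round(4))
E
```

```text
[ 0.53883515  0.07540291 -0.13409159] [[-0.0, -1.6], [0.1, -2.1], [0.2, 0.1], [-0.2, 1.8], [-2.9, -1.2], [3.0, 0.4], [-1.8, 3.0], [2.7, 2.3], [-0.3, -1.5]]
head [28.3 88.6]
head [29.  59.9]
head [-28.   88.1]
head [-28.4  60.6]
side head [32.6 78.3]
side head [-34.9  78.7]
-137 [ 0.5205196  -0.06036727]
-78 [ 0.52840732 -0.0018969 ]
0 [0.53883515 0.07540291]
105 [398.7 179.7] [392 176  15   9] [ 0.35355385 -0.39586585  0.008     ]
213 [365.9 189.1] [356 183  21  13] [ 0.42807965 -0.32724094  0.008     ]
top 426 [384.9 235.1] [374 223  23  25] [ 0.42904526 -0.32676166  0.01      ]
top 242 [416.9 266. ] [408 257  19  19] [ 0.35549065 -0.39778913  0.01      ]
[[ 9.328e-01  3.605e-01 -1.000e-04]
 [ 3.605e-01 -9.328e-01  1.000e-04]
 [-0.000e+00 -1.000e-04 -1.000e+00]]
```

Call:
step_arm --deltas '[[[0, 0, 0.08, 0.035, -0.02, 0, 100], [0, 0, 0.16, 0.08, -0.045, 0.01, 100], [0, 0, 0.24, 0.125, -0.07, 0.025, 100], [0, 0, 0.32, 0.17, -0.1, 0.045, 100], [0, 0, 0.4, 0.215, -0.125, 0.07, 100], [0, 0, 0.46, 0.255, -0.15, 0.09, 100], [0, 0, 0.503, 0.281, -0.165, 0.11, 100], [0, 0, 0.503, 0.281, -0.165, 0.13, 100], [0, 0, 0.503, 0.281, -0.165, 0.13, 100], [0, 0, 0.503, 0.281, -0.165, 0.13, 100]]]' --squeeze 15

```text
time: 1.65
ee_pos: [0.428, -0.3285, 0.0909]
eef_rot: [0.998, -0.067, 0.0, 0.0]
ft_force: [-0.2, -0.5, 0.0]
width: 0.087
grip_force: 0.0
```

```bash
python3 - <<'E'
from h import *
st=readout.read_state();M=R.from_quat(st["eef_rot"]).as_matrix();print(M.round(3),st["ee_pos"],st["ft_force"])
print(M.T@(np.array([.4282,-.327,.0245])-st["ee_pos"]))
c=cams.camera("side");cv2.imwrite("pics/s1.png",cv2.resize(c["img"][80:260,270:450],None,fx=3,fy=3)[:,:,::-1])
E
```

```text
[[ 0.991 -0.135  0.001]
 [-0.135 -0.991 -0.001]
 [ 0.001  0.001 -1.   ]] [ 0.42800345 -0.32850665  0.09089147] [-0.18815861 -0.45408618  0.00649806]
[-5.98188277e-05 -1.56157298e-03  6.63904636e-02]
```

View pics/s1.png

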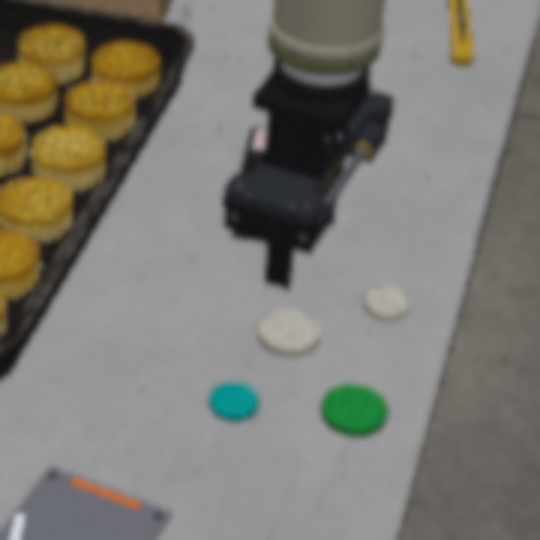

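The side crop shows the open gripper directly over the larger cream disc, at crop (290,330), and nothing else is in its way. I'll descend and grip.

Call:
step_arm --deltas '[[[0, 0, 0, 0, -0.001, 0.025, 100], [0, 0, 0, 0, -0.0015, 0.045, 100], [0, 0, 0, 0, -0.0015, 0.06, 100], [0, 0, 0, 0, -0.0015, 0.0664, 100], [0, 0, 0, 0, -0.0015, 0.0664, 100], [0, 0, 0, 0, -0.0015, 0.0664, 55], [0, 0, 0, 0, -0.0015, 0.0664, 55], [0, 0, 0, 0, -0.0015, 0.0664, 55], [0, 0, 0, 0, -0.0015, 0.0664, 55], [0, 0, 0, 0, -0.0015, 0.0664, 55]]]' --squeeze 15

```text
time: 2.95
ee_pos: [0.4282, -0.3263, 0.0237]
eef_rot: [0.998, -0.067, 0.0, 0.0]
ft_force: [0.8, 0.8, -0.3]
width: 0.0499
grip_force: 0.0
```

```bash
python3 - <<'E'
from h import *
st=readout.read_state();print(st["width"],st["grip_force"],st["ft_force"])
c=cams.camera("side");cv2.imwrite("pics/s2.png",cv2.resize(c["img"][120:240,310:430],None,fx=4.5,fy=4.5,interpolation=cv2.INTER_CUBIC)[:,:,::-1])
E
```

```text
0.04993911960116901 0.0 [ 0.81685082  0.80610617 -0.26299599]
```

View pics/s2.png

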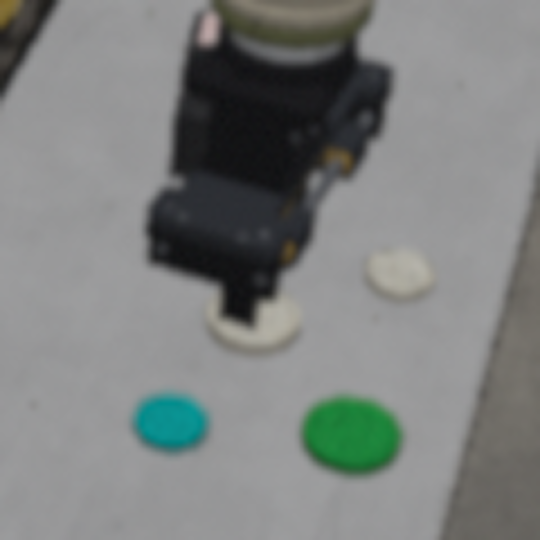

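```bash
python3 - <<'E'
from h import *
c=cams.camera("side");t=cams.camera("top")
st=readout.read_state();p=st["ee_pos"];M=R.from_quat(st["eef_rot"]).as_matrix()
f=lambda uv:((np.array(uv)-(310,120))*4.5).round()
for s in(1,-1):
  for d in(0,.022): print(s,d,f(proj(c,p+M@[0,s*.025,d])))
for z in(0,.011): print("plate",[f(proj(c,[.4282+.028*np.cos(a),-.327+.028*np.sin(a),z])).tolist() for a in(0,np.pi/2,np.pi,-np.pi/2)])
im=c["img"].astype(int);m=np.zeros(im.shape[:2],bool);m[175:205,345:412]=1
for a,ce,bb in blob(m&(im[...,0]-im[...,2]>6)&(im[...,0]>150),12):print(a,ce,bb,ray(c,*ce,.008),ray(c,bb[0],ce[1],.008),ray(c,bb[0]+bb[2]-1,ce[1],.008))
E
```

```text
1 0 [269. 268.]
1 0.022 [266. 296.]
-1 0 [237. 316.]
-1 0.022 [234. 345.]
plate [[204.0, 311.0], [238.0, 351.0], [296.0, 332.0], [262.0, 293.0]]
plate [[206.0, 297.0], [240.0, 337.0], [298.0, 318.0], [263.0, 279.0]]
111 [398.7 179.9] [392 176  15   9] [ 0.35338331 -0.39502097  0.008     ] [ 0.37058959 -0.38879396  0.008     ] [ 0.33462636 -0.40180918  0.008     ]
111 [368.1 191.2] [356 185  21  12] [ 0.42048536 -0.32092624  0.008     ] [ 0.45068135 -0.31002013  0.008     ] [ 0.40075626 -0.32805194  0.008     ]
```

The side crop shows the near fingertip ending at about (238,322), where the model puts it at (234,345). I'll check this against the earlier hover picture and the top view.

```bash
python3 - <<'E'
from h import *
c=cams.camera("side");t=cams.camera("top")
g=lambda uv:((np.array(uv)-(270,80))*3).round()
M=R.from_quat(readout.read_state()["eef_rot"]).as_matrix()
for h in(.0435,.05,.0585):
  for d in(0,.022): print(h,d,g(proj(c,np.array([.428,-.3285,.0909])+M@[0,-h,d])),g(proj(c,np.array([.428,-.3285,.0909])+M@[0,h,d])))
a=cv2.resize(c["img"][160:210,330:400],None,fx=7,fy=7,interpolation=cv2.INTER_CUBIC)
b=cv2.resize(t["img"][211:261,350:420],None,fx=7,fy=7,interpolation=cv2.INTER_CUBIC)
cv2.imwrite("pics/s3.png",cv2.convertScaleAbs(np.vstack([a,b])[:580,:,::-1],alpha=1.3))
E
```

```text
0.0435 0 [277. 281.] [315. 225.]
0.0435 0.022 [275. 301.] [313. 245.]
0.05 0 [274. 285.] [318. 221.]
0.05 0.022 [272. 306.] [315. 241.]
0.0585 0 [271. 291.] [321. 216.]
0.0585 0.022 [268. 312.] [319. 236.]
```

View pics/s3.png

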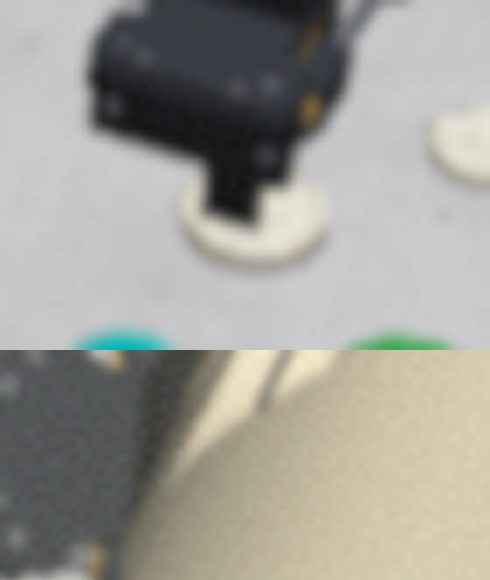

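The finger really ends well above where the stated pose puts it, and there was no contact force on closing. The fingertips are therefore still above the plate. I'll open and descend, watching the force.

Call:
step_arm --deltas '[[[0, 0, 0, 0, 0, 0, 100], [0, 0, 0, 0, 0, 0, 100], [0, 0, 0, 0, 0, 0, 100], [0, 0, 0, 0, 0, 0, 100], [0, 0, 0, 0, 0, 0.001, 100], [0, 0, 0, 0, 0, 0.002, 100], [0, 0, 0, 0, 0, 0.002, 100]]]'

```text
time: 4.08
ee_pos: [0.4281, -0.3263, 0.0215]
eef_rot: [0.998, -0.067, -0.0, -0.0]
ft_force: [-0.1, 0.5, 0.1]
width: 0.0863
grip_force: 0.0
```

Call:
step_arm --deltas '[[[0, 0, 0, 0, 0, 0.001, 100], [0, 0, 0, 0, 0, 0.002, 100], [0, 0, 0, 0, 0, 0.003, 100], [0, 0, 0, 0, 0, 0.004, 100], [0, 0, 0, 0, 0, 0.004, 100]]]'

```text
time: 4.7
ee_pos: [0.4281, -0.3263, 0.0176]
eef_rot: [0.998, -0.067, -0.0, -0.0]
ft_force: [0.6, -0.2, 0.1]
width: 0.0872
grip_force: 0.0
```

Nominally the tips are now 4 mm below the table with no force, so the stated tip length or height is off. I'll keep feeling downward.

Call:
step_arm --deltas '[[[0, 0, 0, 0, 0, 0.001, 100], [0, 0, 0, 0, 0, 0.002, 100], [0, 0, 0, 0, 0, 0.003, 100], [0, 0, 0, 0, 0, 0.004, 100], [0, 0, 0, 0, 0, 0.005, 100], [0, 0, 0, 0, 0, 0.005, 100]]]'

```text
time: 5.45
ee_pos: [0.4281, -0.3263, 0.0126]
eef_rot: [0.998, -0.067, -0.0, -0.0]
ft_force: [-0.2, 1.0, 0.4]
width: 0.0868
grip_force: 0.0
```

```bash
python3 - <<'E'
from h import *
st=readout.read_state();print(st["ft_force"],st["ee_pos"])
c=cams.camera("side")
a=cv2.resize(c["img"][160:210,330:400],None,fx=8,fy=8,interpolation=cv2.INTER_CUBIC)
cv2.imwrite("pics/s4.png",cv2.convertScaleAbs(a[:,:,::-1],alpha=1.3))
p=st["ee_pos"];M=R.from_quat(st["eef_rot"]).as_matrix()
for d in(-.01,0,.012,.022):print(d,((np.array(proj(c,p+M@[0,-.0435,d]))-(330,160))*8).round(),((np.array(proj(c,p+M@[0,-.0585,d]))-(330,160))*8).round())
E
```

```text
[-0.1888146   0.99360096  0.44927942] [ 0.42812406 -0.32627816  0.01258407]
-0.01 [240. 278.] [222. 306.]
0 [237. 302.] [220. 329.]
0.012 [234. 329.] [217. 357.]
0.022 [232. 352.] [214. 379.]
```

View pics/s4.png

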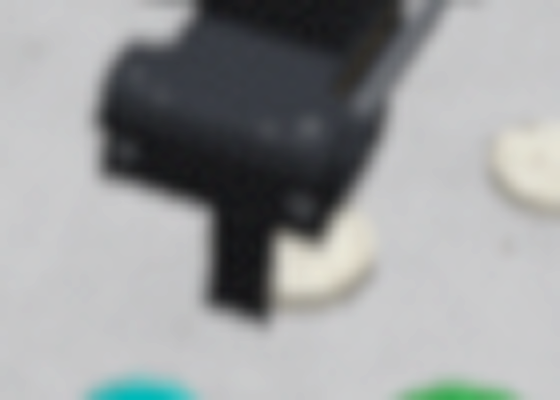

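The side crop shows the near finger, tip at about (240,312), just outside the plate's rim and still above the table. I'll keep going down in small steps.

Call:
step_arm --deltas '[[[0, 0, 0, 0, 0, 0.001, 100], [0, 0, 0, 0, 0, 0.002, 100], [0, 0, 0, 0, 0, 0.003, 100], [0, 0, 0, 0, 0, 0.003, 100]]]'

```text
time: 6.0
ee_pos: [0.4281, -0.3263, 0.0096]
eef_rot: [0.998, -0.067, -0.0, 0.0]
ft_force: [0.7, 0.6, 0.5]
width: 0.0872
grip_force: 0.0
```

Call:
step_arm --deltas '[[[0, 0, 0, 0, 0, 0.0007, 100], [0, 0, 0, 0, 0, 0.0015, 100], [0, 0, 0, 0, 0, 0.002, 100], [0, 0, 0, 0, 0, 0.002, 100]]]'

```text
time: 6.5
ee_pos: [0.4281, -0.3263, 0.0076]
eef_rot: [0.998, -0.067, 0.0, 0.0]
ft_force: [-0.1, -0.5, -0.3]
width: 0.0871
grip_force: 0.0
```

Call:
step_arm --deltas '[[[0, 0, 0, 0, 0, 0.0007, 100], [0, 0, 0, 0, 0, 0.0015, 100], [0, 0, 0, 0, 0, 0.002, 100], [0, 0, 0, 0, 0, 0.002, 100]]]'

```text
time: 7.0
ee_pos: [0.4282, -0.3263, 0.0056]
eef_rot: [0.998, -0.067, 0.0, 0.0]
ft_force: [-0.1, 0.2, -0.0]
width: 0.0869
grip_force: 0.0
```

Call:
step_arm --deltas '[[[0, 0, 0, 0, 0, 0.0007, 100], [0, 0, 0, 0, 0, 0.0015, 100], [0, 0, 0, 0, 0, 0.002, 100], [0, 0, 0, 0, 0, 0.002, 100]]]'

```text
time: 7.5
ee_pos: [0.4281, -0.3263, 0.0036]
eef_rot: [0.998, -0.067, -0.0, 0.0]
ft_force: [0.9, 0.6, 0.1]
width: 0.0868
grip_force: 0.0
```

```bash
python3 - <<'E'
from h import *
st=readout.read_state();print(st["ft_force"],st["ee_pos"])
c=cams.camera("side");im=c["img"].astype(int)
# dark finger extent
sub=im[175:215,350:370].sum(2)<200
for i,row in enumerate(sub): print(175+i,''.join('#' if v else '.' for v in row))
p=st["ee_pos"];M=R.from_quat(st["eef_rot"]).as_matrix()
for h in(.0435,.0585):
 for x in(-.0095,.0095):
  for z in(0,.006,.012):q=p+M@[x,-h,0];q[2]=z;print(h,x,z,np.round(proj(c,q),1))
E
```

```text
[0.8749168  0.55324709 0.11988184] [ 0.42814224 -0.32627978  0.00361608]
175 ####################
176 ####################
177 ####################
178 ####################
179 ####################
180 ####################
181 ####################
182 ####################
183 ####################
184 ####################
185 ####################
186 ####################
187 ...#################
188 .....###############
189 ......##############
190 ......##############
191 .......#############
192 .......#######......
193 .......#######......
194 .......#######......
195 ......#######.......
196 ......########......
197 ......########......
198 ......#######.......
199 ......#######.......
200 .......######.......
201 ..........###.......
202 ....................
203 ....................
204 ....................
205 ....................
206 ....................
207 ....................
208 ....................
209 ....................
210 ....................
211 ....................
212 ....................
213 ....................
214 ....................
0.0435 -0.0095 0 [362.7 202.4]
0.0435 -0.0095 0.006 [362.9 200.7]
0.0435 -0.0095 0.012 [363.1 199. ]
0.0435 0.0095 0 [355.9 200.2]
0.0435 0.0095 0.006 [356.1 198.4]
0.0435 0.0095 0.012 [356.3 196.7]
0.0585 -0.0095 0 [360.5 205.9]
0.0585 -0.0095 0.006 [360.7 204.2]
0.0585 -0.0095 0.012 [360.8 202.4]
0.0585 0.0095 0 [353.7 203.6]
0.0585 0.0095 0.006 [353.9 201.9]
0.0585 0.0095 0.012 [354.  200.2]
```

By pixels, the tips are now about 2–6 mm above the table and level with the plate, so I'll close.

Call:
step_arm --deltas '[[[0, 0, 0, 0, 0, 0, 50], [0, 0, 0, 0, 0, 0, 50], [0, 0, 0, 0, 0, 0, 50], [0, 0, 0, 0, 0, 0, 50], [0, 0, 0, 0, 0, 0, 50], [0, 0, 0, 0, 0, 0, 50]]]' --squeeze 15

```text
time: 8.3
ee_pos: [0.4282, -0.3263, 0.0037]
eef_rot: [0.998, -0.067, 0.0, 0.0]
ft_force: [-0.1, 0.3, 0.1]
width: 0.0554
grip_force: 15.0
```

Gripped at 55–56 mm with 15 N, and TCP z = 0.0037 corresponds to the plate on the table. Now I'll lift and carry it over the entry.

Call:
step_arm --deltas '[[[0, 0, 0, 0, 0, -0.015, 50], [0, 0, 0, 0, 0, -0.04, 50], [0, 0, 0, 0.004, -0.02, -0.055, 50], [0, 0, 0, 0.012, -0.06, -0.06, 50], [0, 0, 0, 0.02, -0.1, -0.06, 50], [0, 0, 0, 0.028, -0.14, -0.06, 50], [0, 0, 0, 0.036, -0.18, -0.06, 50], [0, 0, 0, 0.044, -0.22, -0.06, 50], [0, 0, 0, 0.05, -0.25, -0.055, 50], [0, 0, 0, 0.0555, -0.27, -0.045, 50], [0, 0, 0, 0.0555, -0.276, -0.04, 50], [0, 0, 0, 0.0555, -0.276, -0.035, 50], [0, 0, 0, 0.0555, -0.276, -0.035, 50]]]'

```text
time: 9.93
ee_pos: [0.5195, -0.0611, 0.0384]
eef_rot: [0.998, -0.068, -0.0, 0.0]
ft_force: [0.3, -0.1, -0.8]
width: 0.0554
grip_force: 15.0
```

```bash
python3 - <<'E'
from h import *
st=readout.read_state();p=st["ee_pos"];M=R.from_quat(st["eef_rot"]).as_matrix();print(p,st["width"],st["grip_force"],st["ft_force"])
print("to go",M.T@(np.array([.5205,-.0604,.0082])-p))
c=cams.camera("side");a=c["img"][180:280,250:370]
cv2.imwrite("pics/s5.png",cv2.resize(a,None,fx=6,fy=6,interpolation=cv2.INTER_CUBIC)[:,:,::-1])
q=p.copy();zb=p[2]-.0037
for l in((.028,0),(-.028,0),(0,.028),(0,-.028),(0,0)):
  w=p+M@[l[0],l[1],0];w[2]=zb+.011;print(l,((np.array(proj(c,w))-(250,180))*6).round())
E
```

```text
[ 0.51951936 -0.06112896  0.03843296] 0.05544903465249472 14.999905228614807 [ 0.25162065 -0.05596771 -0.83347778]
to go [ 0.00089372 -0.0008716   0.03023188]
(0.028, 0) [232. 332.]
(-0.028, 0) [363. 382.]
(0, 0.028) [330. 310.]
(0, -0.028) [262. 405.]
(0, 0) [297. 357.]
```

View pics/s5.png

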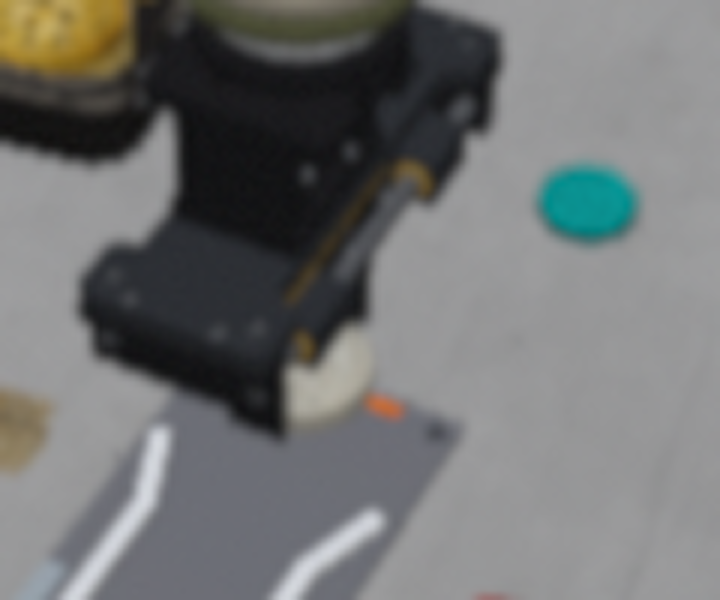

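The plate is held over the entry, with its right edge at crop (372,360), about 3 mm toward the robot from nominal. I'll lower it with a small correction and release.

Call:
step_arm --deltas '[[[0, 0, 0, 0.003, -0.001, 0.01, 50], [0, 0, 0, 0.003, -0.001, 0.02, 50], [0, 0, 0, 0.003, -0.001, 0.026, 50], [0, 0, 0, 0.003, -0.001, 0.029, 50], [0, 0, 0, 0.003, -0.001, 0.03, 50], [0, 0, 0, 0.003, -0.001, 0.03, 50], [0, 0, 0, 0.003, -0.001, 0.03, 50]]]'

```text
time: 10.85
ee_pos: [0.5234, -0.0597, 0.0089]
eef_rot: [0.998, -0.067, 0.0, 0.0]
ft_force: [-0.2, -0.2, -0.6]
width: 0.0558
grip_force: 15.0
```

Call:
step_arm --deltas '[[[0, 0, 0, 0, 0, 0.0005, 50], [0, 0, 0, 0, 0, 0.001, 50], [0, 0, 0, 0, 0, 0.0012, 50], [0, 0, 0, 0, 0, 0.0012, 65], [0, 0, 0, 0, 0, 0.0012, 80], [0, 0, 0, 0, 0, 0.0012, 100], [0, 0, 0, 0, 0, 0.0012, 100], [0, 0, 0, 0, 0, 0.0012, 100], [0, 0, 0, 0, 0, -0.012, 100], [0, 0, 0, 0, 0, -0.035, 100], [0, 0, 0, 0, 0, -0.045, 100]]]'

```text
time: 12.22
ee_pos: [0.5242, -0.0597, 0.0556]
eef_rot: [0.998, -0.067, 0.001, 0.0]
ft_force: [0.7, 0.5, -0.6]
width: 0.087
grip_force: 0.0
```

Call:
step_arm --deltas '[[[0, 0, 0, 0, 0.02, 0, 0], [0, 0, 0, 0, 0.045, 0, 0], [0, 0, 0, 0, 0.065, 0, 0], [0, 0, 0, 0, 0.065, 0, 0], [0, 0, 0, 0, 0.065, 0, 0], [0, 0, 0, 0, 0.065, 0, 0], [0, 0, 0, 0, 0.065, 0, 0], [0, 0, 0, 0, 0.065, 0, 0]]]'

```text
time: 13.22
ee_pos: [0.5145, -0.1237, 0.0536]
eef_rot: [0.998, -0.067, -0.0, -0.0]
ft_force: [0.5, 0.1, -0.7]
width: 0.015
grip_force: 0.0
```

```bash
python3 - <<'E'
from h import *
st=readout.read_state();p=st["ee_pos"];M=R.from_quat(st["eef_rot"]).as_matrix();print(p,st["width"],M.round(4))
J=np.array([.5388,.0754]);th=-.1341;A=np.array([[np.cos(th),np.sin(th)],[-np.sin(th),np.cos(th)]])
print("tcp jig",A@(p[:2]-J))
c=cams.camera("side");im=c["img"].astype(int)
m=np.zeros(im.shape[:2],bool);m[215:285,270:345]=1
for a,ce,bb in blob(m&(im[...,0]-im[...,2]>6)&(im[...,0]>140)&(im[...,0]-im[...,2]<45),12):print(a,ce,bb,A@(ray(c,*ce,.013)[:2]-J))
cv2.imwrite("pics/s6.png",cv2.resize(c["img"][180:280,250:370],None,fx=6,fy=6,interpolation=cv2.INTER_CUBIC)[:,:,::-1])
E
```

```text
[ 0.51454549 -0.12368586  0.05362351] 0.0149706851365502 [[ 0.9911 -0.1333 -0.    ]
 [-0.1333 -0.9911  0.    ]
 [-0.     -0.     -1.    ]]
tcp jig [ 0.00258072 -0.20054127]
349 [298.2 249.3] [286 238  31  21] [ 0.00163546 -0.13626641]
31 [334.5 280.7] [327 278  18   7] [-0.11151606 -0.0911356 ]
```

View pics/s6.png

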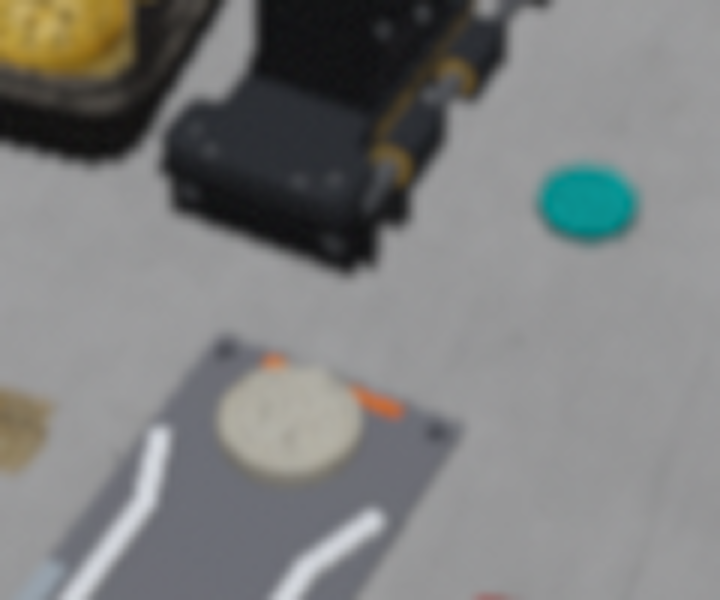

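The plate lies flat in the entry at about crop (290,420), jig (0–2, -136) mm. The gripper is behind it, so I'll lower the closed fingers.

Call:
step_arm --deltas '[[[0, 0, 0, -0.001, 0, 0.015, 0], [0, 0, 0, -0.001, 0, 0.03, 0], [0, 0, 0, -0.001, 0, 0.04, 0], [0, 0, 0, -0.001, 0, 0.0455, 0], [0, 0, 0, -0.001, 0, 0.0455, 0], [0, 0, 0, -0.001, -0.01, 0.0455, 0], [0, 0, 0, -0.001, -0.018, 0.0455, 0], [0, 0, 0, -0.001, -0.024, 0.0455, 0], [0, 0, 0, -0.001, -0.03, 0.0455, 0], [0, 0, 0, -0.001, -0.036, 0.0455, 0], [0, 0, 0, -0.001, -0.042, 0.0455, 0], [0, 0, 0, -0.001, -0.048, 0.0455, 0], [0, 0, 0, -0.001, -0.054, 0.0455, 0], [0, 0, 0, -0.001, -0.06, 0.0455, 0], [0, 0, 0, -0.001, -0.066, 0.0455, 0]]]'

```text
time: 15.15
ee_pos: [0.5224, -0.0581, 0.0081]
eef_rot: [0.998, -0.067, -0.0, 0.0]
ft_force: [0.1, -0.6, 0.9]
width: 0.0004
grip_force: 0.3
```

```bash
cat >> h.py <<'E'
J=np.array([.5388,.0754]);th=-.1341;A=np.array([[np.cos(th),np.sin(th)],[-np.sin(th),np.cos(th)]])
def stat(u=None):
    st=readout.read_state();p=st["ee_pos"];print("tcp jig mm",(A@(p[:2]-J)*1e3).round(1),"z",round(p[2]*1e3,1),"F jig",(A@st["ft_force"][:2]).round(2),round(st["ft_force"][2],2))
    for n,z in(("side",.014),("top",.014)):
        c=cams.camera(n);im=c["img"].astype(int);m=np.zeros(im.shape[:2],bool)
        q=np.array([proj(c,[*(J+A.T@[x,y]),z]) for x in(-.029,.029) for y in(-.17,.13)])
        hull=cv2.convexHull(q.astype(np.int32)[:,None]);mm=m.astype(np.uint8);cv2.fillConvexPoly(mm,hull,1)
        k=(mm>0)&(im[...,0]-im[...,2]>6)&(im[...,0]-im[...,2]<50)&(im[...,0]>130)
        for a,ce,bb in blob(k,40):
            ys,xs=np.nonzero(k&(np.abs(np.indices(k.shape)[1]-ce[0])<30)&(np.abs(np.indices(k.shape)[0]-ce[1])<30))
            Y=[(A@(ray(c,x,y,z)[:2]-J))[1]*1e3 for x,y in zip(xs,ys)]
            print(n,a,ce,(A@(ray(c,*ce,z)[:2]-J)*1e3).round(1),"front edge y",round(np.percentile(Y,99),1))
E
python3 -c "from h import *;stat()"
```

```text
tcp jig mm [   1.6 -134.5] z 8.1 F jig [ 0.22 -0.6 ] 0.85
side 263 [290.2 263.2] [ -2.4 -89.9] front edge y -69.3
top 1452 [231.4 194. ] [  1.3 -38.8] front edge y 32.6
```

The plate is being pushed, with its front edge at about y = -69 mm. TCP-to-plate-centre distance is about 38 mm, so I expect the first rollers at TCP y ≈ +6.

Call:
step_arm --deltas '[[[0, 0, 0, 0, -0.008, 0, 0], [0, 0, 0, 0, -0.016, 0, 0], [0, 0, 0, 0, -0.024, 0, 0], [0, 0, 0, 0, -0.032, 0, 0], [0, 0, 0, 0, -0.04, 0, 0], [0, 0, 0, 0, -0.049, 0, 0], [0, 0, 0, 0, -0.058, 0, 0], [0, 0, 0, 0, -0.067, 0, 0], [0, 0, 0, 0, -0.076, 0, 0], [0, 0, 0, 0, -0.085, 0, 0], [0, 0, 0, 0, -0.094, 0, 0], [0, 0, 0, 0, -0.103, 0, 0], [0, 0, 0, 0, -0.11, 0, 0], [0, 0, 0, 0, -0.116, 0, 0], [0, 0, 0, 0, -0.12, 0, 0], [0, 0, 0, 0, -0.12, 0, 0]]]'

```text
time: 17.25
ee_pos: [0.5384, 0.0607, 0.0081]
eef_rot: [0.998, -0.067, 0.0, -0.0]
ft_force: [0.4, 0.4, -0.2]
width: 0.0004
grip_force: 0.0
```

```bash
python3 -c "from h import *;stat()"
```

```text
tcp jig mm [  1.6 -14.6] z 8.1 F jig [0.3  0.43] -0.23
side 287 [264.5 302.8] [-6.2 29.7] front edge y 87.3
top 667 [174.5 188.4] [-0.5 99. ] front edge y 131.3
```

Call:
step_arm --deltas '[[[0, 0, 0, 0, -0.004, 0, 0], [0, 0, 0, 0, -0.008, 0, 0], [0, 0, 0, 0, -0.012, 0, 0], [0, 0, 0, 0, -0.016, 0, 0], [0, 0, 0, 0, -0.018, 0, 0], [0, 0, 0, 0, -0.02, 0, 0], [0, 0, 0, 0, -0.02, 0, 0]]]'

```text
time: 18.23
ee_pos: [0.5411, 0.0804, 0.0081]
eef_rot: [0.998, -0.067, 0.0, -0.0]
ft_force: [-0.5, -0.7, -0.5]
width: 0.0006
grip_force: 0.0
```

TCP is at jig y ≈ +5.3. I'll feel forward in small steps.

Call:
step_arm --deltas '[[[0, 0, 0, 0, -0.001, 0, 0], [0, 0, 0, 0, -0.002, 0, 0], [0, 0, 0, 0, -0.003, 0, 0], [0, 0, 0, 0, -0.003, 0, 0]]]'

```text
time: 18.73
ee_pos: [0.5415, 0.0832, 0.0081]
eef_rot: [0.998, -0.067, -0.0, 0.0]
ft_force: [-0.1, -0.7, 0.1]
width: 0.0005
grip_force: 0.3
```

Call:
step_arm --deltas '[[[0, 0, 0, 0, -0.001, 0, 0], [0, 0, 0, 0, -0.002, 0, 0], [0, 0, 0, 0, -0.003, 0, 0], [0, 0, 0, 0, -0.003, 0, 0]]]'

```text
time: 19.23
ee_pos: [0.5418, 0.0845, 0.0081]
eef_rot: [0.998, -0.068, -0.0, 0.001]
ft_force: [-1.3, -6.8, 2.3]
width: 0.0004
grip_force: 3.5
```

Contact at about 6.8 N. I'll continue gently.

Call:
step_arm --deltas '[[[0, 0, 0, 0, -0.001, 0, 0], [0, 0, 0, 0, -0.002, 0, 0], [0, 0, 0, 0, -0.002, 0, 0]]]'

```text
time: 19.6
ee_pos: [0.5421, 0.0859, 0.0081]
eef_rot: [0.998, -0.068, -0.0, 0.001]
ft_force: [-1.3, -9.1, 2.2]
width: 0.0008
grip_force: 4.3
```

Call:
step_arm --deltas '[[[0, 0, 0, 0, -0.001, 0, 0], [0, 0, 0, 0, -0.002, 0, 0], [0, 0, 0, 0, -0.002, 0, 0]]]'

```text
time: 19.98
ee_pos: [0.5423, 0.0874, 0.008]
eef_rot: [0.998, -0.068, -0.0, 0.002]
ft_force: [-0.7, -9.4, 3.3]
width: 0.0005
grip_force: 4.9
```

Call:
step_arm --deltas '[[[0, 0, 0, 0, -0.001, 0, 0], [0, 0, 0, 0, -0.002, 0, 0], [0, 0, 0, 0, -0.002, 0, 0]]]'

```text
time: 20.35
ee_pos: [0.5426, 0.0892, 0.0081]
eef_rot: [0.998, -0.068, -0.0, 0.002]
ft_force: [-2.0, -10.4, 2.8]
width: 0.0009
grip_force: 5.3
```

Call:
step_arm --deltas '[[[0, 0, 0, 0, -0.001, 0, 0], [0, 0, 0, 0, -0.002, 0, 0], [0, 0, 0, 0, -0.002, 0, 0]]]'

```text
time: 20.72
ee_pos: [0.5429, 0.0912, 0.0081]
eef_rot: [0.998, -0.068, -0.0, 0.002]
ft_force: [-1.4, -11.0, 4.1]
width: 0.0002
grip_force: 5.2
```

Call:
step_arm --deltas '[[[0, 0, 0, 0, -0.001, 0, 0], [0, 0, 0, 0, -0.002, 0, 0], [0, 0, 0, 0, -0.002, 0, 0]]]'

```text
time: 21.1
ee_pos: [0.5432, 0.0935, 0.0081]
eef_rot: [0.998, -0.068, -0.0, 0.002]
ft_force: [-0.3, -10.9, 2.2]
width: 0.0004
grip_force: 4.7
```

Call:
step_arm --deltas '[[[0, 0, 0, 0, -0.001, 0, 0], [0, 0, 0, 0, -0.002, 0, 0], [0, 0, 0, 0, -0.002, 0, 0]]]'

```text
time: 21.48
ee_pos: [0.5435, 0.0962, 0.0081]
eef_rot: [0.998, -0.068, -0.0, 0.001]
ft_force: [-1.1, -7.0, 1.1]
width: 0.0003
grip_force: 3.6
```

Past the peak and falling. I'll continue until the force vanishes.

Call:
step_arm --deltas '[[[0, 0, 0, 0, -0.001, 0, 0], [0, 0, 0, 0, -0.002, 0, 0], [0, 0, 0, 0, -0.002, 0, 0]]]'

```text
time: 21.85
ee_pos: [0.5438, 0.0994, 0.0081]
eef_rot: [0.998, -0.067, -0.0, 0.0]
ft_force: [-0.9, -3.3, 0.3]
width: 0.0003
grip_force: 2.0
```

Call:
step_arm --deltas '[[[0, 0, 0, 0, -0.001, 0, 0], [0, 0, 0, 0, -0.002, 0, 0], [0, 0, 0, 0, -0.002, 0, 0]]]'

```text
time: 22.22
ee_pos: [0.544, 0.1031, 0.0082]
eef_rot: [0.998, -0.067, 0.0, -0.0]
ft_force: [-0.7, 0.3, 0.6]
width: 0.0007
grip_force: 0.0
```

```bash
python3 -c "
from h import *;stat()"
```

```text
tcp jig mm [ 1.5 28.1] z 8.2 F jig [-0.72  0.2 ] 0.56
side 280 [254.7 318. ] [-7.7 71.1] front edge y 94.4
top 42 [161.4 193.5] [-16.4 127.8] front edge y 132.0
```

The force dropped to nothing, so the click has been passed. I'll back off, lift clear and look.

Call:
step_arm --deltas '[[[0, 0, 0, 0, 0.01, 0, 0], [0, 0, 0, 0, 0.03, 0, 0], [0, 0, 0, 0, 0.06, -0.01, 0], [0, 0, 0, 0, 0.1, -0.04, 0], [0, 0, 0, 0, 0.14, -0.08, 0], [0, 0, 0, 0, 0.18, -0.12, 0], [0, 0, 0, 0, 0.22, -0.15, 0], [0, 0, 0, 0, 0.25, -0.15, 0], [0, 0, 0, 0, 0.25, -0.15, 0]]]'

```text
time: 23.45
ee_pos: [0.5097, -0.1491, 0.1584]
eef_rot: [0.998, -0.069, 0.0, 0.001]
ft_force: [0.2, 1.4, 0.7]
width: 0.0004
grip_force: 0.0
```

```bash
python3 -c "
from h import *;stat()
a=cams.camera('side')['img'][260:380,190:310];b=cams.camera('top')['img'][150:230,130:230]
a=cv2.resize(a,(400,400),interpolation=cv2.INTER_CUBIC);b=cv2.resize(b,(400,320),interpolation=cv2.INTER_CUBIC)
cv2.imwrite('pics/fin.png',np.hstack([a,np.vstack([b,b[:80]*0])])[:,:,::-1])"
```

```text
tcp jig mm [   1.2 -226.4] z 158.4 F jig [-0.02  1.38] 0.74
side 480 [252.4 315.3] [-0.1 67.7] front edge y 93.6
top 422 [188.5 189.8] [-0.1 65. ] front edge y 98.0
top 1363 [259.  197.2] [   1.1 -105.6] front edge y -41.2
```

View pics/fin.png

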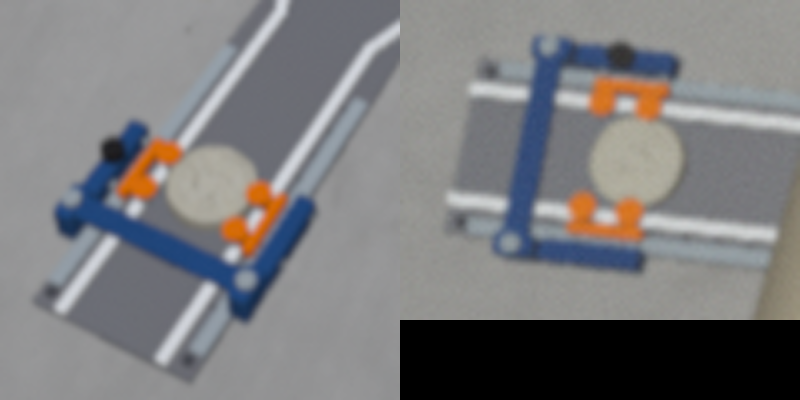

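The plate sits between the jaws but about 10 mm short of the clip's middle (top crop: plate 637 vs jaw midpoint 616). It stalled after the peak, so I'll go back and nudge it home gently.

Call:
step_arm --deltas '[[[0, 0, 0, 0, -0.04, 0.01, 0], [0, 0, 0, 0, -0.09, 0.03, 0], [0, 0, 0, 0, -0.14, 0.07, 0], [0, 0, 0, 0, -0.18, 0.11, 0], [0, 0, 0, 0, -0.2, 0.135, 0], [0, 0, 0, 0, -0.215, 0.15, 0], [0, 0, 0, 0, -0.23, 0.15, 0], [0, 0, 0, 0, -0.24, 0.15, 0], [0, 0, 0, 0, -0.246, 0.15, 0], [0, 0, 0, 0, -0.25, 0.15, 0], [0, 0, 0, 0, -0.251, 0.15, 0], [0, 0, 0, 0, -0.251, 0.15, 0]]]'

```text
time: 25.15
ee_pos: [0.5442, 0.1026, 0.0082]
eef_rot: [0.998, -0.067, 0.0, 0.0]
ft_force: [-0.2, -0.3, -0.1]
width: 0.0004
grip_force: 0.0
```

```bash
python3 -c "
from h import *;stat()"
```

```text
tcp jig mm [ 1.7 27.7] z 8.2 F jig [-0.11 -0.29] -0.08
side 286 [254.8 317.9] [-7.7 70.8] front edge y 94.4
top 67 [162.1 192.3] [-13.3 126.7] front edge y 131.9
```

Call:
step_arm --deltas '[[[0, 0, 0, 0, -0.001, 0, 0], [0, 0, 0, 0, -0.002, 0, 0], [0, 0, 0, 0, -0.003, 0, 0], [0, 0, 0, 0, -0.004, 0, 0], [0, 0, 0, 0, -0.004, 0, 0]]]'

```text
time: 25.88
ee_pos: [0.5447, 0.1071, 0.0081]
eef_rot: [0.998, -0.067, 0.0, 0.0]
ft_force: [-0.3, 0.1, -0.0]
width: 0.0006
grip_force: 0.0
```

```bash
python3 -c "
from h import *;stat()"
```

```text
tcp jig mm [ 1.6 32.2] z 8.1 F jig [-0.26  0.02] -0.04
side 305 [250.9 321.3] [-5.  81.3] front edge y 103.7
```

The plate's front edge jumped 9 mm while the tool moved 4.5 mm, so the jaws drew it home. I'll back off and check.

Call:
step_arm --deltas '[[[0, 0, 0, 0, 0.01, 0, 0], [0, 0, 0, 0, 0.03, 0, 0], [0, 0, 0, 0, 0.06, -0.01, 0], [0, 0, 0, 0, 0.1, -0.04, 0], [0, 0, 0, 0, 0.14, -0.08, 0], [0, 0, 0, 0, 0.18, -0.12, 0], [0, 0, 0, 0, 0.22, -0.15, 0], [0, 0, 0, 0, 0.25, -0.15, 0], [0, 0, 0, 0, 0.25, -0.15, 0], [0, 0, 0, 0, 0.25, -0.15, 0]]]'

```text
time: 27.22
ee_pos: [0.511, -0.1404, 0.1579]
eef_rot: [0.998, -0.067, -0.0, -0.0]
ft_force: [0.0, 0.2, -0.5]
width: 0.0005
grip_force: 0.0
```

```bash
python3 -c "
from h import *;stat()
for n in('side','top'):
    c=cams.camera(n);im=c['img'];h=cv2.cvtColor(im,cv2.COLOR_RGB2HSV)
    m=(h[...,0]<18)&(h[...,0]>4)&(h[...,1]>150)&(h[...,2]>150)
    for a,ce,bb in blob(m,50): print(n,a,ce,(A@(ray(c,*ce,.021)[:2]-J)*1e3).round(1))
"
```

```text
tcp jig mm [   1.3 -217.5] z 157.9 F jig [0.   0.18] -0.48
side 480 [249.3 318.6] [ 1.3 77.3] front edge y 103.1
top 411 [184.2 188.9] [ 0.9 75.6] front edge y 101.7
top 1484 [256.6 197. ] [  0.9 -99.8] front edge y -31.2
side 119 [235.3 310.9] [33.4 78.5]
side 147 [264.8 324.5] [-36.4  78.9]
top 93 [186.5 174.8] [34.4 73.8]
top 99 [181.1 203. ] [-34.9  74.1]
```

Both cameras put the plate centre within about 2 mm of the jaws' middle, so it is home.

```bash
python3 -c "
from bench import r;print(r.close_job())"
```

```text
the job is handed in; nothing more can be done
None
```

The pattern plate is clipped in both orange jaws, within about 2 mm of the clip's middle by both cameras. It stalled about 10 mm short after the click, so I backed off, checked, and nudged it home; the gripper is clear of it, nothing else was touched, and the job is handed in at about 27 s.

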